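# Log the ink bottle with the bench tag reader

## Task

Log the small brown ink bottle: stand it upright on the round rest in front of the tag reader's window and let go of it. Then squeeze the reader's trigger fully home against its grip, hold it there for a second, and release it so that it springs all the way back. Leave the bottle standing on the rest.

Things in the scene. Friction and masses are not known exactly. Their poses are not given: they have to be found in the camera images.
- ink_bottle: Loose brown bottle with sloping shoulders and a cork, 49 mm in diameter, 80 mm tall, about 0.15 kg; grip its straight body, the lowest 45 mm. Origin: centre of its underside, z up. The tin of like size near it (57 mm in diameter, 72 mm tall, picture label, no cork) is no part of the job.
- rest_centre (a point): Centre of the top of the round black reading rest, a flat disc 90 mm in diameter, 6 mm above the table, ringed in grey. Axes as squeeze_point. The window of the reader's barrel (73 mm high) is 65 mm off, roughly at +y; the other sides are open.
- squeeze_point (a point): Pistol-shaped reader fixed on its side on a 6 mm plate. Point 50 mm above the table, midway between grip's back (y=+16 mm, fixed) and front of squeezed trigger (y=-16). z up, squeeze along y. Grip along x, 30 mm high, butt 67 mm off at -x, barrel from +30. Reach down from above, a finger on either side, tips 15 to 40 mm above the table; centre an even gripper 0 to 8 mm to the +y side.
- trigger (a joint): Trigger angle, rad: 0 at rest, 0.28 fully home; springs back by itself. Aluminium lever on the grip's -y side, 9 mm thick, 40 to 60 mm above the table; upright hinge at x=+36, y=-11.5 mm from squeeze_point, free end at x=-13. At rest its front face is at y=-27 where x=0 and -30 at the free end. 8 N at x=0 brings it home; grip with 20 to 30 N.
Things that resemble listed ones, but are neither listed nor needed, are in the scene too. Of the things like the ink_bottle, leave any that is purple or red; of the rest the larger one is meant.

How it is judged:
On the way, in this order (a step that is already met when the one before it is completed fails the run):
1. the bottle stands upright on the reading rest, let go, with the trigger at rest (horizontal distance between ink_bottle and rest_centre below 0.02 m and z of ink_bottle in the frame of rest_centre below 0.004 m and angle between ink_bottle's own z axis and vertical below 0.17 rad and contact force between ink_bottle and the fingers below 0.1 N and value of joint trigger below 0.05 rad), for 0.2 s.
2. the trigger is squeezed home while the bottle stands on the rest (value of joint trigger above 0.2 rad and horizontal distance between ink_bottle and rest_centre below 0.02 m and angle between ink_bottle's own z axis and vertical below 0.17 rad), for 0.3 s.
At the end, for the whole second after the job is handed in: The trigger has sprung back to within 0.05 rad of rest; the ink bottle stands at rest and upright (within 10 degrees) on the reading rest, its axis within 20 mm of the rest's centre (value of joint trigger below 0.05 rad and horizontal distance between ink_bottle and rest_centre below 0.02 m and z of ink_bottle in the frame of rest_centre below 0.004 m and angle between ink_bottle's own z axis and vertical below 0.17 rad and linear speed of ink_bottle below 0.02 m/s); the robot touches nothing.
It also fails if it takes over 64 s, if anything falls off the work surface, if the arm or the gripper's body presses on something with over 40 N, if the wrist force passes 120 N, or if a joint passes its speed limit or range.

## Robot

A 7-joint arm with a two-finger parallel gripper is mounted at the origin on a cart in front of the work surface, level with it; the furniture and walls round the work are solid. World frame = base frame: x ahead of the robot, y to its left, z up, the work surface at z = 0. Lengths are in m, angles in rad, forces in N, time in s.
With the tool pointing down it reaches from about 0.4 to 0.85 m from the base axis. Payload 10.4 kg.
Tool frame: the origin (TCP) lies at the very end of the fingers, on their centre line; the grasp point (between the pads) lies 19 mm behind it; z points along the fingers, y is the line along which they close (so a half turn about z gives the same grasp; the last joint's range is limited). The gripper opens to 87 mm and grips with 3 to 60 N. Pads are 19 mm wide; open, the fingers measure 117 mm over their backs; the gripper's body (75 mm by 190 mm) begins 51 mm behind the grasp point.
Start: joints at [1.108, 0.332, -0.065, 1.46, 0.022, 1.35, -0.088], TCP at [0.266, -0.566, 0.202] pointing down, gripper open.
Joint ranges: [-2.6, 2.6], [-0.5, 2.12], [-1.47, 1.34], [0.16, 2.42], [-1.27, 4.41], [0.06, 2.06], [-2.6, 2.6]. Speed limits (rad/s): [2.22, 2.22, 2.79, 2.79, 3.14, 3.14, 3.14].

## Interface

Orientations are given as a unit quaternion [x, y, z, w].
In Python, from bench import * gives the robot as it stands.
- The arm moves only by the tool step_arm, never from a script. Its arguments are lists of equal length, an entry for each row: "delta_pos": the shift along the world's x, y, z in units of 25 mm (1.0 is 25 mm), a list of three; "turn": the turn about the world's z in units of 0.12 rad (1.0 is 0.12 rad). In form: {"delta_pos": [[tx, ty, tz], ...], "turn": [turn, ...]}. A call has 1 to 12 rows; each row shifts and turns the commanded pose from where the row before left it; what a row does not reach is not made up. A row lasts 1/10 s, in which the tool goes at most 50 mm and 8.59 degrees, less where a joint would pass 70% of its speed; a pose out of reach is approached as far as the arm can. A call with a number of a shift or a turn outside -1 to 1 is refused whole. A call with a gripper value outside its range is refused whole. "grip" is the closure, from 0 (fully open) to 1 (shut), set as the call begins (left out, the last holds). The fingers move at their own pace and stop on an object; "newtons" is the grip in N (left out, the last holds). Time passes only in rows, so rows that do not move let the fingers close. It gives the time, the measured TCP pose, the force, the opening and the grip force at its end, in the units of the state.
- read_state(): the state, without advancing time (a new reading comes with each control period).
- camera(name): name is "side" or "top"; returns a dict with "image" (420x560x3 uint8, red, green, blue), "z_map" (420x560 float32, m along the optical axis (not along the pixel's ray), 0 where there is no reading), "mtx" (3x3 intrinsics, pixels), "view" (4x4, takes a point from world to camera coordinates). Camera axes: x right, y up, looking along -z (the intrinsics and any distortion apply to the point x, -y, -z); pixel columns grow to the right and rows downward; lengths in m; the calibration is good to about 2 mm. A picture is of the moment at which its call begins.
- close_job(): hands the job in; it is judged then, once.
The state is a dict: "time": time; "joint_positions": joint angles; "joint_vel": joint speeds; "joint_torque": joint torques, N m; "ee_pos": TCP position; "eef_rot": TCP orientation; "ft_force": force on the tool from outside, world axes, zero at the start; "torque": the same for the moment, N m; "width": finger opening in m; "grip_force": force on a finger pad.
Only numpy, scipy, OpenCV 4.12 (cv2) and the standard library are available. Lean on these libraries where they do the work, as an engineer would, in place of code of your own. Each camera call takes 0.05 s, during which the arm holds its last target. There are 200 camera calls.

## Working session

There is one attempt and no reset: what is moved stays moved. The work goes in short steps, Python scripts to look and compute and a tool call to move; the robot and the scene stay as the last step left them, time stands still between calls to the robot, and variables do not carry over. Pictures are saved under pics/ and viewed, at most 10 in all, crops included, and the job is handed in when it is done.

Besides the shell and the picture viewer there is one more tool, called after ">>>" as name([rows], argument=value, ...), one row to a line, values as JSON. step_arm: Moves the arm, as the interface text tells. Shifts and turns lie within -1 to 1; 1 stands for 25 mm of shift or 0.12 rad of turn. Its arguments: {"type":"object","properties":{"delta_pos":{"type":"array"},"turn":{"type":"array"},"grip":{"type":"number"},"newtons":{"type":"number"}},"required":["delta_pos","turn"]}

```bash
mkdir -p pics; ls; cat > h.py <<'E'
from bench import *
import numpy as np, cv2
def cloud(c):
    z=c["z_map"];K=c["mtx"];V=np.array(c["view"])
    v,u=np.mgrid[0:z.shape[0],0:z.shape[1]]
    P=np.stack([(u-K[0][2])/K[0][0]*z,-(v-K[1][2])/K[1][1]*z,-z,np.ones_like(z)],-1)
    W=P@np.linalg.inv(V).T
    W=W[...,:3];W[z==0]=np.nan
    return W
E
python3 - <<'E'
from h import *
for n in("top","side"):
    c=camera(n);cv2.imwrite(f"pics/{n}1.png",c["image"][...,::-1]);np.savez(f"{n}1.npz",**c)
    print(n,np.linalg.inv(c["view"])[:3,3].round(3), np.array(c["mtx"]).round(1).tolist())
s=read_state();print(s)
E
```

```text
pics
top [ 0.464 -0.298  0.93 ] [[483.7, 0.0, 276.5], [0.0, 483.7, 213.0], [0.0, 0.0, 1.0]]
side [0.331 0.383 0.742] [[501.7, 0.0, 281.0], [0.0, 501.7, 210.4], [0.0, 0.0, 1.0]]
{'time': 0.1, 'joint_positions': array([ 1.10838777,  0.33279595, -0.06470215,  1.46083551,  0.02161379,
        1.34989589, -0.08850621]), 'joint_vel': array([ 0.0004369 , -0.00123917, -0.00119579, -0.00191941, -0.00138784,
        0.00067493,  0.00172361]), 'joint_torque': array([ 1.32288533e-03, -6.24544644e+01,  2.47076398e-02, -3.90724218e+01,
       -6.11646334e-02,  3.64730414e-02,  1.30760693e-06]), 'ee_pos': array([ 0.26594338, -0.56519768,  0.20135189]), 'eef_rot': array([ 9.75916228e-01,  2.18144751e-01, -1.68121065e-04, -5.96136080e-04]), 'ft_force': array([-0.5244531 ,  0.18697202, -1.13809049]), 'torque': array([ 0.01040444, -0.00335211,  0.00411238]), 'grip_force': 0.0, 'width': 0.08707787469948701}
```

View pics/top1.png

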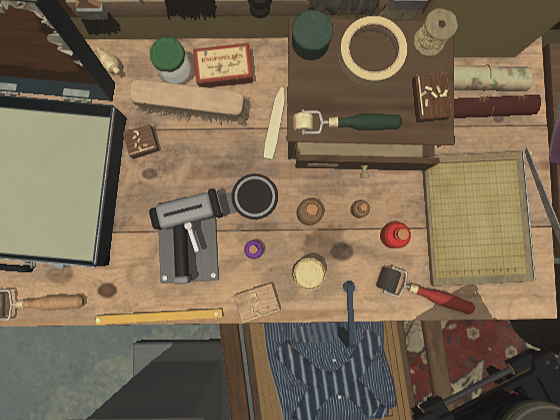

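View pics/side1.png

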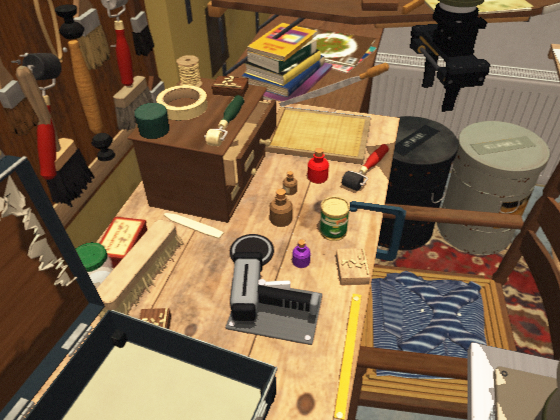

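The top view shows two brown bottles, a larger one at (311,210) and a smaller one at (361,208). It also shows a purple one at (254,249), a red one at (395,234) and the tin at (309,272). The larger brown one fits, since purple and red are excluded. The rest is at about (255,196). The reader's grip is at about (180,255), with the trigger at about (193,238). Next I'll measure these and crop to confirm.

```bash
python3 - <<'E'
from h import *
c=np.load("top1.npz");W=cloud(c);im=c["image"]
def roi(n,r0,r1,c0,c1,z0,z1):
    w=W[r0:r1,c0:c1].reshape(-1,3);m=(w[:,2]>z0)&(w[:,2]<z1);w=w[m]
    if len(w)<5: print(n,len(w));return
    (cx,cy),(a,b),t=cv2.minAreaRect((w[:,:2]*1000).astype(np.float32))
    print(n,len(w),"med",np.median(w,0).round(4),"min",w.min(0).round(3),"max",w.max(0).round(3),"rect",round(cx,1),round(cy,1),round(a,1),round(b,1),round(t,1))
roi("bottle body",190,235,290,335,.02,.1)
roi("bottle cork",190,235,290,335,.07,.1)
roi("small",190,230,345,380,.01,.1)
roi("tin",250,300,285,335,.06,.1)
roi("barrel",180,235,140,222,.066,.08)
roi("grip",225,290,160,187,.022,.04)
roi("plate",225,290,150,225,.003,.012)
roi("lever",215,260,180,210,.052,.066)
roi("chest",120,175,288,440,.03,.3)
roi("table",230,245,270,290,-.02,.02)
# rest: dark disc by mask
g=cv2.cvtColor(im,cv2.COLOR_RGB2GRAY)[170:222,228:282]
cn,_=cv2.findContours((g<60).astype(np.uint8),cv2.RETR_EXTERNAL,cv2.CHAIN_APPROX_NONE)
k=max(cn,key=cv2.contourArea);(x,y),r=cv2.minEnclosingCircle(k);print("rest px",x+228,y+170,r,cv2.fitEllipse(k))
print("rest W",W[int(round(y+170)),int(round(x+228))],W[192:202,250:262].reshape(-1,3).mean(0))
a=cv2.resize(im[165:295,140:270],None,fx=4,fy=4,interpolation=cv2.INTER_CUBIC)[:520]
b=cv2.resize(im[185:285,285:350],None,fx=4,fy=4,interpolation=cv2.INTER_CUBIC)
o=np.zeros((520,780,3),np.uint8);o[:,:520]=a;o[:400,520:]=b
cv2.imwrite("pics/crop1.png",o[...,::-1])
E
```

```text
bottle body 566 med [ 0.5384 -0.3643  0.0465] min [ 0.517 -0.391  0.021] max [ 0.564 -0.342  0.082] rect 540.2 -366.4 48.5 47.3 87.3
bottle cork 95 med [ 0.5414 -0.3667  0.0785] min [ 0.533 -0.376  0.074] max [ 0.55  -0.358  0.082] rect 541.5 -366.9 18.0 18.0 89.9
small 263 med [ 0.5446 -0.4593  0.0302] min [ 0.53  -0.478  0.01 ] max [ 0.562 -0.446  0.058] rect 545.8 -462.6 32.0 32.0 22.8
tin 812 med [ 0.4269 -0.3603  0.068 ] min [ 0.399 -0.388  0.061] max [ 0.454 -0.332  0.073] rect 426.5 -360.5 55.6 55.1 5.5
barrel 1457 med [ 0.5429 -0.1441  0.0689] min [ 0.504 -0.203  0.066] max [ 0.581 -0.076  0.076] rect 537.7 -141.4 56.2 124.2 17.3
grip 1
plate 1938 med [ 0.4615 -0.1507  0.0051] min [ 0.398 -0.2    0.003] max [ 0.518 -0.065  0.011] rect 457.9 -132.3 134.5 120.8 89.8
lever 458 med [ 0.4936 -0.1404  0.061 ] min [ 0.454 -0.183  0.052] max [ 0.533 -0.13   0.066] rect 493.4 -156.0 51.8 79.3 88.4
chest 7278 med [ 0.6413 -0.4472  0.1702] min [ 0.591 -0.612  0.03 ] max [ 0.671 -0.322  0.222] rect 630.2 -467.4 290.0 78.6 89.4
table 299 med [ 0.4935 -0.3106 -0.0014] min [ 0.48  -0.328 -0.007] max [ 0.507 -0.291  0.004] rect 493.5 -309.8 36.7 27.1 89.3
rest px 254.5 196.5 23.162569046020508 ((26.46245574951172, 26.157066345214844), (44.062889099121094, 45.54159927368164), 81.77412414550781)
rest W [ 0.57251257 -0.26166322  0.0063261 ] [ 0.57165939 -0.26449235  0.00508651]
```

View pics/crop1.png

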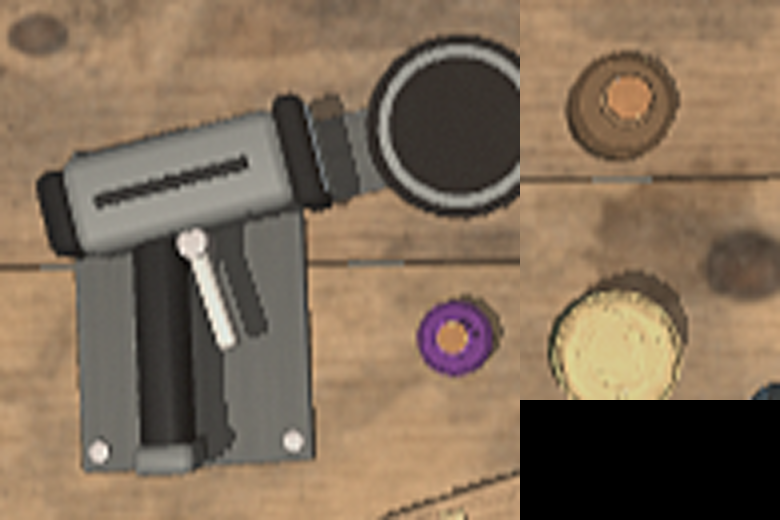

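The crop confirms the choice: the larger brown bottle is at (311,210) full-image, world (0.541,-0.366). The rest is at (254.5,196) and the trigger hinge at (187.5,225), with its free end at about (197,251). Meanwhile I'll work out the reader frame from the hinge, plate and grip.

```bash
python3 - <<'E'
from h import *
c=np.load("top1.npz");K=c["mtx"];Vi=np.linalg.inv(c["view"])
def ray(u,v,z):
    d=Vi[:3,:3]@np.array([(u-K[0,2])/K[0,0],-(v-K[1,2])/K[1,1],-1]);o=Vi[:3,3];return (o+d*(z-o[2])/d[2])
f=lambda a,b:(140+(a-1.5)/4,165+(b-1.5)/4)
P={n:ray(*f(a,b),z)[:2] for n,a,b,z in [("hinge",190,241,.063),("free",228,345,.060),("scrL",98,452,.008),("scrR",293,440,.008),("plL1",78,262,.006),("plL2",88,470,.006),("plR1",300,215,.006),("plR2",313,458,.006),("gripR1",189,330,.036),("gripR2",195,440,.036),("gripL1",136,270,.036),("gripL2",141,440,.036)]}
for n,p in P.items():print(n,p.round(4))
for a,b in [("plL2","plL1"),("plR2","plR1"),("gripR2","gripR1"),("gripL2","gripL1")]:
    d=P[b]-P[a];print(a,"yaw",np.arctan2(d[1],d[0]).round(3))
d=P["scrL"]-P["scrR"];print("scr yaw",np.arctan2(d[1],d[0])-np.pi/2)
for y in(.03,.06,.09):
    R=np.array([[np.cos(y),-np.sin(y)],[np.sin(y),np.cos(y)]]);print(y,"sq",(P["hinge"]-R@[.036,-.0115]).round(4),"lever angle rel", )
print("rest",ray(254.6,196.2,.006).round(4))
E
```

```text
hinge [ 0.5151 -0.1436]
free [ 0.4685 -0.1602]
scrL [ 0.4191 -0.0907]
scrR [ 0.4236 -0.1827]
plL1 [ 0.5091 -0.0801]
plL2 [ 0.4106 -0.0856]
plR1 [ 0.5303 -0.186 ]
plR2 [ 0.4149 -0.1919]
gripR1 [ 0.4757 -0.1385]
gripR2 [ 0.4254 -0.1413]
gripL1 [ 0.5036 -0.1139]
gripL2 [ 0.4257 -0.1166]
plL2 yaw 0.055
plR2 yaw 0.052
gripR2 yaw 0.057
gripL2 yaw 0.034
scr yaw 0.048741593196507615
0.03 sq [ 0.4788 -0.1332] lever angle rel
0.06 sq [ 0.4785 -0.1343] lever angle rel
0.09 sq [ 0.4783 -0.1354] lever angle rel
rest [ 0.5722 -0.2628  0.006 ]
```

>>> step_arm([
  [1,0.8,0],
  [1,0.8,0],
  [1,0.8,0],
  [1,0.8,0],
  [1,0.8,0],
  [1,0.8,0],
  [1,0.8,0],
  [1,0.8,0],
  [1,0.8,0],
  [1,0.8,0],
  [1,0,0],
  [0,0,0],
], turn=[-0.4,-0.4,-0.4,-0.4,-0.4,-0.4,-0.4,-0.4,-0.4,-0.05,0,0], grip=0)

```text
time: 1.3
ee_pos: [0.544, -0.3629, 0.201]
eef_rot: [1.0, 0.003, 0.0, -0.001]
ft_force: [-0.7, 0.3, -0.6]
width: 0.0869
grip_force: 0.0
```

>>> step_arm([
  [-0.1,-0.12,-0.8],
  [0,0,-0.8],
  [0,0,-0.8],
  [0,0,-0.8],
  [0,0,-0.8],
  [0,0,-0.8],
  [0,0,-0.8],
  [0,0,-0.8],
  [0,0,-0.6],
  [0,0,-0.4],
  [0,0,0],
  [0,0,0],
], turn=[0,0,0,0,0,0,0,0,0,0,0,0])

```text
time: 2.5
ee_pos: [0.5389, -0.3688, 0.0177]
eef_rot: [1.0, 0.001, 0.0, 0.0]
ft_force: [0.3, -0.2, 0.6]
width: 0.0868
grip_force: 0.0
```

>>> step_arm([
  [0,0,0],
  [0,0,0],
  [0,0,0],
  [0,0,0],
  [0,0,0],
  [0,0,0],
  [0,0,0],
  [0,0,0],
], turn=[0,0,0,0,0,0,0,0], grip=1, newtons=15)

```text
time: 3.3
ee_pos: [0.5387, -0.3683, 0.0171]
eef_rot: [1.0, 0.001, -0.0, -0.0]
ft_force: [-1.1, 1.2, 1.9]
width: 0.0467
grip_force: 15.0
```

>>> step_arm([
  [0,0,0.4],
  [0,0,0.8],
  [0,0,0.8],
  [0,0,0.6],
  [0.2,0.7,0],
  [0.2,0.7,0],
  [0.2,0.7,0],
  [0.2,0.7,0],
  [0.2,0.7,0],
  [0.2,0.5,0],
  [0,0,0],
  [0,0,0],
], turn=[0,0,0,0,0,0,0,0,0,0,0,0])

```text
time: 4.5
ee_pos: [0.5685, -0.2685, 0.0818]
eef_rot: [1.0, 0.001, -0.0, 0.0]
ft_force: [-0.5, 0.0, -2.3]
width: 0.0461
grip_force: 15.0
```

```bash
python3 - <<'E'
from h import *
a=[]
for n in("top","side"):
    c=camera(n);np.savez(f"{n}2.npz",**c);a.append(c["image"][90:330,100:420])
cv2.imwrite("pics/two2.png",cv2.resize(np.hstack(a),None,fx=1.25,fy=1.25)[...,::-1])
print(read_state()["ee_pos"])
E
```

```text
[ 0.56805935 -0.26973749  0.08186886]
```

View pics/two2.png

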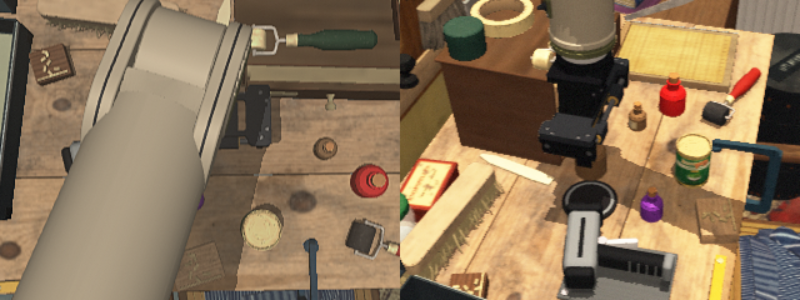

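The side view shows the bottle hanging in the fingers at about full px (252,222), just above the rest at (252,250). The arm hides it in the top view. I'll measure both in the side view.

```bash
python3 - <<'E'
from h import *
c=np.load("side2.npz");W=cloud(c);c1=np.load("side1.npz");W1=cloud(c1);im=c1["image"]
w=W[200:245,225:285].reshape(-1,3)
rgb=c["image"][200:245,225:285].reshape(-1,3).astype(int)
m=(rgb[:,0]-rgb[:,2]>20)&(abs(w[:,0]-.57)<.05)&(abs(w[:,1]+.268)<.04)&(w[:,2]>.055)&(w[:,2]<.16)
w=w[m];print(len(w))
for lo in np.arange(.06,.15,.01):
    q=w[(w[:,2]>lo)&(w[:,2]<lo+.01)]
    if len(q): print(lo.round(2),len(q),q.min(0).round(4),q.max(0).round(4))
# circle fit, radius 24.5
from scipy.optimize import least_squares
q=w[(w[:,2]<.105)]
r=least_squares(lambda p:np.hypot(q[:,0]-p[0],q[:,1]-p[1])-.0245,[.57,-.268],loss="soft_l1",f_scale=.002);print("bottle",r.x,"zmin",w[:,2].min())
# bottle at start, same fit in side1
w=W1[185:230,262:300].reshape(-1,3);q=w[(w[:,2]>.008)&(w[:,2]<.042)]
r=least_squares(lambda p:np.hypot(q[:,0]-p[0],q[:,1]-p[1])-.0245,[.54,-.367],loss="soft_l1",f_scale=.002);print("bottle0",r.x)
# rest in side1
K=c1["mtx"];Vi=np.linalg.inv(c1["view"])
g=cv2.cvtColor(im,cv2.COLOR_RGB2GRAY);h=((abs(W1[...,2]-.006)<.006)&(np.hypot(W1[...,0]-.572,W1[...,1]+.263)<.06)&(g<65)).astype(np.uint8)
cn,_=cv2.findContours(h,cv2.RETR_EXTERNAL,cv2.CHAIN_APPROX_NONE);k=max(cn,key=cv2.contourArea).reshape(-1,2)
P=np.array([W1[v,u] for u,v in k]);P=P[P[:,1]<-.24]
r=least_squares(lambda p:np.hypot(P[:,0]-p[0],P[:,1]-p[1])-p[2],[.57,-.263,.045],loss="soft_l1",f_scale=.002);print("rest",r.x,len(P))
E
```

```text
401
0.06 26 [ 0.543 -0.268  0.067] [ 0.587  -0.2444  0.0698]
0.07 94 [ 0.5429 -0.2717  0.07  ] [ 0.5898 -0.2424  0.0799]
0.08 98 [ 0.5425 -0.2708  0.0802] [ 0.589  -0.2432  0.0899]
0.09 67 [ 0.5428 -0.2748  0.0902] [ 0.587  -0.2438  0.0998]
0.1 73 [ 0.543  -0.2897  0.1001] [ 0.569  -0.2366  0.11  ]
0.11 43 [ 0.5468 -0.2811  0.11  ] [ 0.5588 -0.2396  0.1191]
bottle [ 0.56774233 -0.26948807] zmin 0.06702540526019862
bottle0 [ 0.53787005 -0.36886504]
rest [ 0.57235088 -0.26898019  0.02675547] 80
```

>>> step_arm([
  [0.16,0.25,-0.4],
  [0,0,-0.6],
  [0,0,-0.6],
  [0,0,-0.4],
  [0,0,-0.2],
  [0,0,0],
  [0,0,0],
], turn=[0,0,0,0,0,0,0])

```text
time: 5.3
ee_pos: [0.572, -0.2622, 0.0268]
eef_rot: [1.0, 0.001, -0.001, -0.0]
ft_force: [-4.9, 1.4, -4.1]
width: 0.0466
grip_force: 15.0
```

>>> step_arm([
  [0,0,-0.08],
  [0,0,-0.06],
  [0,0,0],
  [0,0,0],
], turn=[0,0,0,0])

```text
time: 5.7
ee_pos: [0.5722, -0.2629, 0.0241]
eef_rot: [1.0, 0.0, -0.0, 0.0]
ft_force: [-5.8, -0.1, -2.9]
width: 0.0466
grip_force: 15.0
```

>>> step_arm([
  [0,0,0],
  [0,0,0],
  [0,0,-0.04],
  [0,0,0],
], turn=[-0.5,-0.5,0,0])

```text
time: 6.1
ee_pos: [0.5734, -0.2623, 0.0232]
eef_rot: [0.998, -0.058, 0.001, 0.0]
ft_force: [0.8, -0.9, -0.4]
width: 0.0464
grip_force: 15.0
```

The sideways force went away with the turn, so the gripper body had been brushing the drawer. I'll touch down next.

>>> step_arm([
  [0,0,-0.04],
  [0,0,0],
  [0,0,0],
], turn=[0,0,0])

```text
time: 6.4
ee_pos: [0.5737, -0.2624, 0.023]
eef_rot: [0.998, -0.058, 0.001, 0.0]
ft_force: [-1.6, 1.3, 5.9]
width: 0.0464
grip_force: 15.0
```

>>> step_arm([
  [0,0,0],
  [0,0,0],
  [0,0,0],
  [0,0,0],
  [0,0,0],
], turn=[0,0,0,0,0], grip=0.25)

```text
time: 6.9
ee_pos: [0.5726, -0.2623, 0.0215]
eef_rot: [0.998, -0.059, -0.0, 0.0]
ft_force: [0.0, 0.3, 0.2]
width: 0.0647
grip_force: 0.0
```

>>> step_arm([
  [0,0,0.4],
  [0,0,0.8],
  [0,0,0.8],
  [0,0,1],
  [0,0,1],
  [0,0,0.6],
  [-0.7,1,0],
  [-0.7,1,0],
  [-0.7,1,0],
  [-0.7,1,0],
  [-0.7,1,0],
  [-0.28,0.3,0],
], turn=[0,0,0,0,0,0,0.3,0.3,0.3,0.3,0.2,0])

```text
time: 8.1
ee_pos: [0.477, -0.1273, 0.1368]
eef_rot: [1.0, 0.027, -0.0, -0.0]
ft_force: [0.8, 0.1, -0.2]
width: 0.0651
grip_force: 0.0
```

>>> step_arm([
  [0,0,0],
  [0,0,0],
  [0,0,0],
  [0,0,0],
], turn=[0,0,0,0], grip=0)

```text
time: 8.5
ee_pos: [0.4784, -0.1306, 0.1364]
eef_rot: [1.0, 0.024, -0.0, -0.0]
ft_force: [0.0, 0.1, -0.5]
width: 0.085
grip_force: 0.0
```

```bash
python3 - <<'E'
from h import *
a=[]
for n in("top","side"):
    c=camera(n);np.savez(f"{n}3.npz",**c);a.append(c["image"][150:350,120:440])
cv2.imwrite("pics/two3.png",cv2.resize(np.hstack(a),None,fx=1.25,fy=1.25)[...,::-1])
W=cloud(c)
w=W.reshape(-1,3);m=(np.hypot(w[:,0]-.572,w[:,1]+.263)<.045)&(w[:,2]>.012)&(w[:,2]<.1)
w=w[m];q=w[(w[:,2]<.045)]
from scipy.optimize import least_squares
r=least_squares(lambda p:np.hypot(q[:,0]-p[0],q[:,1]-p[1])-.0245,[.572,-.265],loss="soft_l1",f_scale=.002);print("bottle",r.x,len(q),"ztop",w[:,2].max())
print(read_state()["ee_pos"],read_state()["width"])
E
```

```text
bottle [ 0.572 -0.265] 0 ztop 0.08816907432363952
[ 0.47827664 -0.13023151  0.13635264] 0.08595399138913648
```

View pics/two3.png

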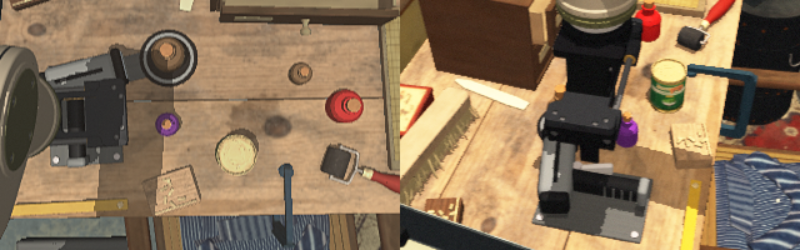

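The top view shows the bottle upright on the rest, with its cork at about crop (168,50). The gripper is over the reader's grip, so I'll descend with one finger on either side.

>>> step_arm([
  [0,0,-0.6],
  [0,0,-0.6],
  [0,0,-0.6],
  [0,0,-0.6],
  [0,0,-0.6],
  [0,0,-0.4],
  [0,0,-0.4],
  [0,0,-0.3],
  [0,0,-0.2],
  [0,0,0],
  [0,0,0],
], turn=[0,0,0,0,0,0,0,0,0,0,0])

```text
time: 9.7
ee_pos: [0.4784, -0.1298, 0.0294]
eef_rot: [1.0, 0.025, 0.0, 0.0]
ft_force: [-0.9, -1.3, 0.4]
width: 0.087
grip_force: 0.0
```

```bash
python3 - <<'E'
from h import *
c=np.load("top3.npz");W=cloud(c);w=W.reshape(-1,3);w=w[(np.hypot(w[:,0]-.572,w[:,1]+.263)<.045)]
q=w[w[:,2]>.07];print("cork",q.min(0),q.max(0));q=w[(w[:,2]>.02)];(x,y),_=cv2.minEnclosingCircle(q[:,:2].astype(np.float32));print("bottle",x,y,_)
E
```

```text
cork [ 0.56463718 -0.27325931  0.07003485] [ 0.58644983 -0.25171664  0.08749268]
bottle 0.5756878852844238 -0.2625410258769989 0.02484293468296528
```

Bottle is at (0.576,-0.2625), within about 4 mm of the rest's centre, and the descent met no contact. Now the squeeze.

>>> step_arm([
  [0,0,0],
  [0,0,0],
  [0,0,0],
  [0,0,0],
  [0,0,0],
  [0,0,0],
  [0,0,0],
  [0,0,0],
  [0,0,0],
  [0,0,0],
  [0,0,0],
  [0,0,0],
], turn=[0,0,0,0,0,0,0,0,0,0,0,0], grip=1, newtons=25)

```text
time: 10.9
ee_pos: [0.4772, -0.134, 0.029]
eef_rot: [1.0, 0.023, -0.0, 0.002]
ft_force: [-3.1, -15.5, -0.8]
width: 0.0312
grip_force: 25.0
```

>>> step_arm([
  [0,-0.1,0],
  [0,0,0],
  [0,0,0],
  [0,0,0],
  [0,0,0],
  [0,0,0],
  [0,0,0],
  [0,0,0],
  [0,0,0],
  [0,0,0],
  [0,0,0],
  [0,0,0],
], turn=[0,0,0,0,0,0,0,0,0,0,0,0])

```text
time: 12.1
ee_pos: [0.4772, -0.134, 0.029]
eef_rot: [1.0, 0.024, -0.001, 0.001]
ft_force: [-3.9, -7.1, 2.2]
width: 0.0314
grip_force: 25.0
```

>>> step_arm([
  [0,0.1,0],
  [0,0,0],
  [0,0,0],
  [0,0,0],
  [0,0,0],
  [0,0,0],
  [0,0,0],
  [0,0,0],
  [0,0,0],
  [0,0,0],
], turn=[0,0,0,0,0,0,0,0,0,0], grip=0)

```text
time: 13.1
ee_pos: [0.4781, -0.1296, 0.029]
eef_rot: [1.0, 0.025, -0.0, -0.0]
ft_force: [-0.3, -0.2, 0.3]
width: 0.0868
grip_force: 0.0
```

>>> step_arm([
  [0,0,0.4],
  [0,0,0.8],
  [0,0,0.8],
  [0,0,0.8],
  [0,0,0.8],
  [0,0,0.8],
  [0,0,0.8],
  [-0.8,0,0.4],
  [-0.8,0,0],
  [-0.8,0,0],
  [0,0,0],
  [0,0,0],
], turn=[0,0,0,0,0,0,0,0,0,0,0,0])

```text
time: 14.3
ee_pos: [0.4184, -0.1299, 0.1699]
eef_rot: [1.0, 0.025, 0.001, 0.0]
ft_force: [1.9, -0.0, -0.6]
width: 0.0872
grip_force: 0.0
```

```bash
python3 - <<'E'
from h import *
a=[]
for n in("top","side"):
    c=camera(n);a.append(c["image"][150:350,120:440])
    if n=="top":
        w=cloud(c).reshape(-1,3);w=w[(np.hypot(w[:,0]-.572,w[:,1]+.263)<.045)];q=w[(w[:,2]>.02)];print("bottle",cv2.minEnclosingCircle(q[:,:2].astype(np.float32)),w[:,2].max())
cv2.imwrite("pics/two4.png",cv2.resize(np.hstack(a),None,fx=1.25,fy=1.25)[...,::-1])
E
```

```text
bottle ((0.5755372047424316, -0.262653648853302), 0.024667004123330116) 0.08822915242134233
```

View pics/two4.png

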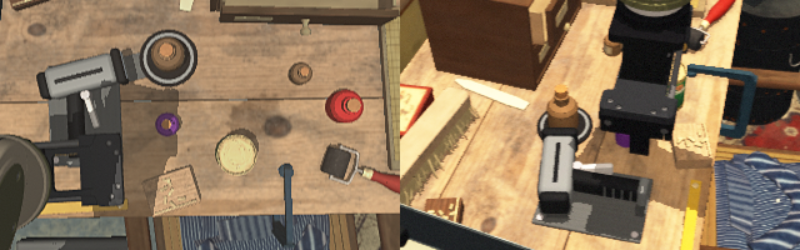

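The bottle stands on the rest (top crop (168,55)), the trigger is back out at (90,107), and the gripper is clear of everything. I'm handing it in.

```bash
python3 -c "
from bench import *
print(close_job())"
```

```text
the job is handed in; nothing more can be done
None
```

I handed the job in with the larger brown bottle standing upright on the rest, about 4 mm off centre; the trigger was squeezed home, held for over a second and has sprung back. No verdict was returned.

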